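# Show the bath ball with the tongs

### The job

A customer would like to smell the round bath ball, and goods that are sold unwrapped are not handled with the bare gripper: take the scissor tongs out of their wooden stand, close them on the ball in the display tray, lift it out and hold it up in the tongs, a hand's breadth clear above the middle of the white oval dish, which catches the crumbs. Finish while still holding it there in the closed tongs, without putting anything down; leave the other two soaps in their cells and the stock round about undisturbed.

Things in the scene. Friction and masses are not known exactly. Their poses are not given: they have to be found in the camera images.
- tongs: the loose scissor tongs, 165 mm long, 0.10 kg: two crossing steel arms on a brass pin, wooden handles above, round steel tips below; upright in the stand at the start, handle tops 170 mm above the table. Origin: middle of the pin. z: up between the handles; y: the line along which handles and tips open and close (both sides alike); x: across the thickness
- tongs_arm (a joint): closing angle of each of the two arms (they move alike), rad: 0 fully open as at the start, 0.14 tips on the ball, 0.28 shut. 0.01 rad takes 1.6 mm off the gap of the tips and 1.2 mm off the width over the handles. A spring holds them open: squeezing the handles at the grip point takes 3.5 N at first, 5.5 N at the ball; let go, they spring open
- tongs_grip (a point): point midway between the handles, 58 mm above the pin: a good place to grip, across y. The handles are 16 mm wide (x) and 8 mm thick (y), from 24 to 76 mm above the pin; here they measure 54 mm over their outer faces fully open, 38 mm with the tips on the ball, 22 mm shut
- tongs_tips (a point): point midway between the tips, 79 mm below the pin. The tips are flat discs of 20 mm diameter facing each other, lowest edge 87 mm below the pin; gap between them 60 mm fully open, 38 mm on the ball, 15 mm shut; over the outside, with the arms, 14 mm more
- tong_stand: fixed wooden stand for the tongs: upright sleeve 34 (x) x 90 (y) mm outside, 70 mm tall, walls 5 mm, open on top, floor 6 mm above the table, foot plate 64 x 112 mm. Origin: middle of its underside. The tongs stand in it loosely, their y along its y within a few degrees; lift them straight up by 75 mm to clear it
- tray: fixed light-wood display tray, 90 (x) x 258 (y) mm, walls 6 mm thick, 36 mm high (the two inner ones 32), three square cells of 78 mm inside in a row, centres at y = -84, 0, +84 mm of its frame; cell floors 12 mm above the table, a round hole of 26 mm in the middle of each as a seat. Origin: middle of its underside
- bath_ball: the bath ball: off-white, 38 mm diameter with a fine seam, 0.05 kg, loose, sitting in the round seat of one of the three cells (any one). Origin: its centre, 26 mm above the table at the start
- flower_soap: off-white soap like a six-petalled flower, 51 mm across, 21 mm high, loose in another cell. Origin: middle of its underside
- bar_soap: off-white oblong rounded soap, 34 x 52 x 22 mm, loose in the remaining cell. Origin: middle of its underside
- dish: white oval ceramic dish lying on the table, 68 mm (x) by 126 mm (y), 11 mm high, fixed. Origin: middle of its underside
- balm_jar_a: small black jar, 56 mm diameter, 48 mm high, loose bystander. Origin: middle of its underside
- balm_jar_b: second small black jar, same size, loose bystander. Origin: middle of its underside
- vase: white glazed bud vase, 103 mm diameter, 120 mm high, loose bystander behind the tray. Origin: middle of its underside

How it is judged:
On the way, in this order (a step that is already met when the one before it is completed fails the run):
1. the tongs have been lifted out of their stand in the gripper (z of tongs_tips in the frame of tong_stand above 0.08 m and contact force between tongs and the fingers above 0.5 N and contact force between tongs and tong_stand below 0.1 N), for 0.2 s.
2. the ball has been lifted out of the tray between the tips of the tongs (height (world z) of bath_ball above 0.07 m and contact force between tongs and bath_ball above 0.5 N and distance between bath_ball and tongs_tips below 0.02 m and contact force between bath_ball and tray below 0.1 N), for 0.2 s.
At the end, for the whole second after the job is handed in: The ball hangs still in the closed tips of the tongs (within 20 mm of their midpoint, tips pressing on it), the tongs in the gripper, ball centre 85 to 250 mm above the table and within 30 mm of the dish's middle horizontally; the other two soaps lie in their cells (z of bath_ball in the frame of dish above 0.085 m and height (world z) of bath_ball below 0.25 m and horizontal distance between bath_ball and dish below 0.03 m and distance between bath_ball and tongs_tips below 0.02 m and contact force between tongs and bath_ball above 0.5 N and contact force between tongs and the fingers above 0.5 N and value of joint tongs_arm above 0.08 rad and linear speed of bath_ball below 0.03 m/s and z of each of flower_soap, bar_soap in the frame of tray below 0.02 m); the arm keeps its last pose, push and grip.
It fails at once if the gripper touched the ball (contact force between bath_ball and the fingers above 0.2 N).
It fails at once if another soap was moved (distance of any of flower_soap, bar_soap from where it was at the start of the episode above 0.03 m).
It fails at once if stock round the work was disturbed (distance of any of balm_jar_a, balm_jar_b, vase from where it was at the start of the episode above 0.03 m).
It also fails if it takes over 54 s, if anything falls off the work surface, if the arm or the gripper's body presses on something with over 40 N, if the wrist force passes 120 N, or if a joint passes its speed limit or range.

### The arm

A 7-joint arm with a two-finger parallel gripper is mounted at the origin on a cart in front of the work surface, level with it; the furniture and walls round the work are solid. World frame = base frame: x ahead of the robot, y to its left, z up, the work surface at z = 0. Lengths are in m, angles in rad, forces in N, time in s.
With the tool pointing down it reaches from about 0.425 to 0.925 m from the base axis. Payload 6.8 kg.
Tool frame: the origin (TCP) lies on the front face of the gripper's body, between the roots of the fingers; the fingertips stand 73 mm ahead of it and the grasp point (between the pads) lies 54 mm ahead of it (env.nose_length is the distance from the TCP to the fingertips, in m); z points along the fingers, y is the line along which they close (so a half turn about z gives the same grasp; the last joint's range is limited). The gripper opens to 85 mm and grips with 20 to 120 N. Pads are 22 mm wide; open, the fingers measure 114 mm over their backs; the gripper's body (76 mm by 85 mm) begins 54 mm behind the grasp point. The pads swing forward as they close: fully open they stand 13 mm farther back than shut.
Start: joints at [-1.3, 0.477, 0.022, 1.555, -0.011, 1.109, -0.083], TCP at [0.25, 0.627, 0.304] pointing down, gripper open.
Joint ranges: [-2.96, 2.96], [-0.34, 2.1], [-1.41, 1.46], [0.24, 2.44], [-1.37, 4.51], [0.17, 1.92], [-2.96, 2.96]. Speed limits (rad/s): [2.39, 2.39, 3.14, 3.14, 3.14, 3.14, 3.14].

### API

Orientations are given as a unit quaternion [w, x, y, z].
In Python, from cell import env, kin, camera, calibration, job gives the robot as it stands. The module is installed in compiled form; this text tells all that it offers. Calls block until the motion is done:
- env.reach(position, orientation): joint-space move of the TCP to a pose.
- env.movel(position, velocity=0.15, rot=None, stop_force=None): straight line of the TCP; rot=None keeps the orientation; velocity is the mean speed in m/s. With stop_force (N) it stops when the force on the tool has changed by that much, and returns True; else False.
- env.goto_joints(angles): joint-space move.
- env.grip(opening, f_grip=None): finger opening in m; f_grip is the grip in N (None keeps the last); returns when the fingers have stopped.
- env.dwell(seconds).
- kin.inverse_kinematics(position, orientation): joint angles nearest the present ones, or None.
- env.get_state(): the state.
- camera(name): name is "side" or "top"; returns (picture, depth): 480x640x3 uint8, blue, green, red; 480x640 float32, m along the optical axis (not along the pixel's ray), 0 where there is no reading.
- calibration(name): a dict with "fx", "fy", "cx", "cy" (pixels), "rvec" (rotation vector, rad) and "tvec" (3), from world to camera coordinates, as OpenCV has them. Camera axes: x right, y down, z forward; pixel columns grow to the right and rows downward; lengths in m; the calibration is good to about 2 mm. A picture is of the moment at which its call begins. calibration takes no time and is no camera call.
A pose or a line that the arm cannot do raises env.PlanningError and nothing moves.
- job.job_done(): hands the job in; it is judged then, once.
The state is a dict: "time": time; "qpos": joint angles; "joint_velocities": joint speeds; "joint_torque": joint torques, N m; "tcp_pos": TCP position; "orientation": TCP orientation; "force": force on the tool from outside, world axes, zero at the start; "torque": the same for the moment, N m; "opening": finger opening in m; "gripper_force": force on a finger pad.
Only numpy, scipy, OpenCV 4.12 (cv2) and the standard library are available. Lean on these libraries where they do the work, as an engineer would, in place of code of your own. Each camera call takes 0.05 s, during which the arm holds its last target. There are 200 camera calls.

## Working session

There is one attempt and no reset: what is moved stays moved. The work goes in short steps, each a Python script; the robot and the scene stay as the last script left them, time stands still between calls to the robot, and variables do not carry over. Pictures are saved under pics/ and viewed, at most 10 in all, crops included, and the job is handed in when it is done.

```bash
mkdir -p pics; cat > h.py <<'E'
import numpy as np, cv2
from cell import env, kin, camera, calibration, job
def cal(n):
    c=calibration(n);R=cv2.Rodrigues(np.array(c["rvec"],float))[0];return c,R,np.array(c["tvec"],float).ravel()
def cloud(n,d):
    c,R,t=cal(n);v,u=np.mgrid[:480,:640]
    P=np.stack([(u-c["cx"])/c["fx"]*d,(v-c["cy"])/c["fy"]*d,d],-1)
    return (P-t)@R
def ray(n,u,v,z):
    c,R,t=cal(n);o=-R.T@t;r=R.T@np.array([(u-c["cx"])/c["fx"],(v-c["cy"])/c["fy"],1]);return o+r*(z-o[2])/r[2]
def proj(n,p):
    c,R,t=cal(n);q=R@np.array(p)+t;return q[0]/q[2]*c["fx"]+c["cx"],q[1]/q[2]*c["fy"]+c["cy"]
def qz(yaw):  # tool down, tool y axis at world yaw
    from scipy.spatial.transform import Rotation as Ro
    y=np.array([np.cos(yaw),np.sin(yaw),0]);z=np.array([0,0,-1.]);x=np.cross(y,z)
    q=Ro.from_matrix(np.c_[x,y,z]).as_quat();return [q[3],q[0],q[1],q[2]]
E
python3 - <<'E'
from h import *
for n in("top","side"):
    i,d=camera(n);cv2.imwrite(f"pics/{n}0.png",i);np.savez(f"pics/{n}0.npz",i=i,d=d)
    c,R,t=cal(n);print(n,-R.T@t,R[2],c["fx"])
print(env.get_state()["orientation"],env.nose_length)
E
```

```text
top [0.48595275 0.01908696 1.08052989] [ 0.08486035  0.00240703 -0.99638995] 434.2728551641702
side [ 0.36951488 -0.70938607  0.77602944] [ 0.21135702  0.71286714 -0.66869175] 526.6297515700047
[-1.00194530e-04  1.88280566e-01  9.82114945e-01 -8.08277332e-04] 0.0726
```

View pics/top0.png

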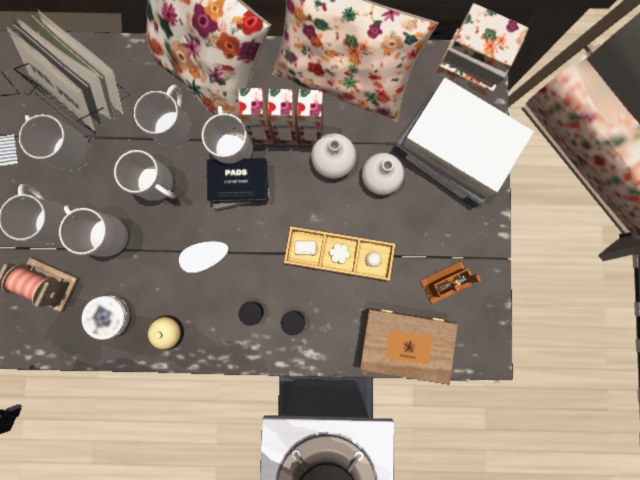

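View pics/side0.png

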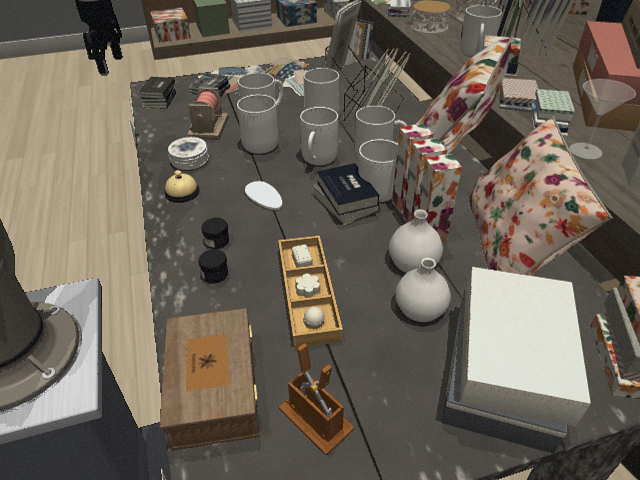

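Ball is in the right-hand cell (top 374,259), tongs stand at (450,282), dish at (203,256); jars at (250,313) and (292,322).

```bash
cat > m.py <<'E'
from h import *
def rect(P):
    (c,s,a)=cv2.minAreaRect(P[:,:2].astype(np.float32)*1000);b=cv2.boxPoints((c,s,a));e=[b[1]-b[0],b[2]-b[1]]
    L=max(e,key=np.linalg.norm);return np.round(c,1),np.round(s,1),round(np.degrees(np.arctan2(L[1],L[0]))%180,1)
D={n:np.load(f"pics/{n}0.npz") for n in("top","side")}
W={n:cloud(n,D[n]["d"].astype(float)) for n in D}
def box(n,u0,u1,v0,v1,m=None):
    k=np.zeros((480,640),bool);k[v0:v1,u0:u1]=1
    return k if m is None else k&m
def hsv(n): return cv2.cvtColor(D[n]["i"],cv2.COLOR_BGR2HSV)
ht=hsv("top");w=W["top"]
print("dark table z",np.median(w[box("top",200,280,270,300)][:,2]), "side", np.median(W["side"][box("side",215,250,290,305)][:,2]))
m=box("top",170,235,230,285,(ht[...,2]>150)&(ht[...,1]<60));print("dish",rect(w[m]),m.sum())
m=box("top",280,400,220,285,(ht[...,1]>80)&(ht[...,2]>120));print("tray",rect(w[m]),m.sum()); 
mm=m.astype(np.uint8);p=np.argwhere(m)[:,::-1]
print("tray ray", rect(np.array([ray("top",u,v,.036) for u,v in p])))
m=box("top",360,386,248,272,(ht[...,1]<60)&(ht[...,2]>140));u,v=np.argwhere(m).mean(0)[::-1];print("ball",u,v,m.sum(),ray("top",u,v,.03))
for n,b in(("top",(415,485,258,306)),("side",(275,355,340,450))):
    h=hsv(n);P=W[n];k=box(n,*b)&(D[n]["d"]>0)
    for lo,hi in((.003,.02),(.06,.08),(.085,.15),(.15,.185)):
        q=k&(P[...,2]>lo)&(P[...,2]<hi)&(h[...,1]>100)
        if q.sum()>4: print(n,lo,q.sum(),rect(P[q]),P[q].mean(0).round(4),np.argwhere(q).mean(0)[::-1].round(1))
print(proj("top",[.5,-.25,.07]))
i=cv2.resize(D["top"]["i"][240:320,400:500],None,fx=6,fy=6,interpolation=cv2.INTER_CUBIC);j=cv2.resize(D["side"]["i"][340:460,260:360],None,fx=4,fy=4,interpolation=cv2.INTER_CUBIC)
o=np.zeros((480,1000,3),np.uint8);o[:,:600]=i;o[:,600:]=j;cv2.imwrite("pics/c1.png",cv2.resize(o,(800,384)))
E
python3 m.py
```

```text
dark table z 0.0001105064033575953 side 0.0008461247389636653
dish (array([533. , 198.5]), array([361.9,  81.2]), np.float32(88.0)) 1137
tray (array([541.4, -18.8]), array([269.5, 120.5]), np.float32(81.9)) 3302Traceback (most recent call last):
  File "m.py", line 16, in <module>
    print("tray ray", rect(np.array([ray("top",u,v,.036) for u,v in p])))
                                     ~~~^^^^^^^^^^^^^^^^
  File "h.py", line 10, in ray
    c,R,t=cal(n);o=-R.T@t;r=R.T@np.array([(u-c["cx"])/c["fx"],(v-c["cy"])/c["fy"],1]);return o+r*(z-o[2])/r[2]
          ~~~^^^
  File "h.py", line 4, in cal
    c=calibration(n);R=cv2.Rodrigues(np.array(c["rvec"],float))[0];return c,R,np.array(c["tvec"],float).ravel()
ValueError: time passes only in moves, steps and waits
```

```bash
python3 - <<'E'
s=open('h.py').read().replace("def cal(n)","import functools\n@functools.lru_cache\ndef cal(n)");open('h.py','w').write(s)
s=open('m.py').read()
s=s.replace('print("dish",rect(w[m]),m.sum())','p=big(m);print("dish",rect(np.array([ray("top",u,v,.008) for u,v in p])),len(p))')
s=s.replace('print("tray",rect(w[m]),m.sum()); \nmm=m.astype(np.uint8);p=np.argwhere(m)[:,::-1]','p=big(m)')
s=s.replace('ht=hsv','def big(m):\n    c=max(cv2.findContours(m.astype(np.uint8),cv2.RETR_EXTERNAL,cv2.CHAIN_APPROX_NONE)[0],key=cv2.contourArea);return c[:,0]\nht=hsv',1)
open('m.py','w').write(s)
E
python3 m.py
```

```text
dark table z 0.0001105064033575953 side 0.0008461247389636653
dish (array([540. , 315.7]), array([ 68.6, 125.9]), np.float32(109.8)) 116
tray ray (array([551.5, -19.3]), array([259.9,  92.1]), np.float32(81.8))
ball 373.24852071005915 258.8757396449704 169 [ 0.53888537 -0.10162928  0.03      ]
top 0.003 575 (array([ 486.3, -284.3]), array([ 65.3, 113.3]), np.float32(116.6)) [ 0.488  -0.2732  0.007 ] [441.6 281.5]
top 0.06 215 (array([ 486.7, -283.1]), array([34.3, 89.4]), np.float32(116.4)) [ 0.4865 -0.2766  0.0687] [450.3 282.3]
top 0.085 85 (array([ 485.5, -281.3]), array([15.4, 48.8]), np.float32(116.5)) [ 0.4906 -0.2887  0.1245] [463.4 280.6]
top 0.15 80 (array([ 487.2, -283.2]), array([15.5, 57.4]), np.float32(116.2)) [ 0.4885 -0.2859  0.1623] [467.7 281.6]
side 0.003 1391 (array([ 497.2, -238.8]), array([205.1, 115.6]), np.float32(77.4)) [ 0.4874 -0.2793  0.0086] [315.  414.8]
side 0.06 646 (array([ 486.7, -284.3]), array([34.8, 91.4]), np.float32(117.0)) [ 0.4865 -0.2915  0.0678] [316.1 400. ]
side 0.085 302 (array([ 487. , -285.5]), array([15.6, 51.2]), np.float32(116.2)) [ 0.4843 -0.2842  0.1277] [312.4 373.3]
side 0.15 217 (array([ 486.7, -284.4]), array([16.2, 58.5]), np.float32(115.1)) [ 0.4857 -0.2848  0.1609] [313.2 359.8]
(np.float64(439.0121866195645), np.float64(276.15374452520416))
```

View pics/c1.png

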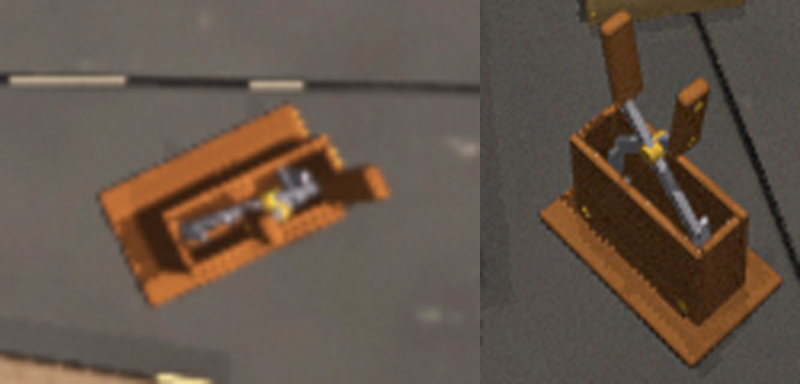

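Both views agree: tongs upright at about (0.487, -0.284), y-axis at 116.3°, handles symmetric about the pin. Next: grip them and lift.

```bash
python3 - <<'E'
from h import *
y=np.radians(116.3)
for a in(y,y-np.pi,np.radians(126.8),np.radians(126.8)-np.pi):
    for p in([.487,-.284,.31],[.487,-.284,.2],[.539,-.102,.215],[.54,.316,.34]):
        q=kin.inverse_kinematics(p,qz(a));print(round(a,2),p,None if q is None else np.round(q,2))
E
```

```text
2.03 [0.487, -0.284, 0.31] [-0.38  0.47  1.08  1.87 -0.47  1.09  2.91]
2.03 [0.487, -0.284, 0.2] [-0.15  0.52  0.75  1.96 -0.47  0.85  2.89]
2.03 [0.539, -0.102, 0.215] [-0.27  0.4   0.43  1.97 -0.23  0.82  2.32]
2.03 [0.54, 0.316, 0.34] [-0.63  0.37  0.    1.64 -0.    1.14  1.4 ]
-1.11 [0.487, -0.284, 0.31] [-0.27  0.39  0.89  1.86 -0.35  1.06 -0.35]
-1.11 [0.487, -0.284, 0.2] [-0.17  0.53  0.79  1.96 -0.5   0.85 -0.23]
-1.11 [0.539, -0.102, 0.215] [-0.64  0.55  0.96  1.99 -0.58  0.9  -0.48]
-1.11 [0.54, 0.316, 0.34] [-1.07  0.41  0.6   1.67 -0.25  1.14 -1.51]
2.21 [0.487, -0.284, 0.31] [ 1.04  0.39 -0.79  1.78  0.31  1.1   2.36]
2.21 [0.487, -0.284, 0.2] [ 0.01  0.46  0.53  1.95 -0.32  0.81  2.93]
2.21 [0.539, -0.102, 0.215] [-0.24  0.39  0.39  1.96 -0.2   0.82  2.48]
2.21 [0.54, 0.316, 0.34] [-0.6   0.37 -0.03  1.64  0.01  1.14  1.57]
-0.93 [0.487, -0.284, 0.31] [-0.26  0.39  0.88  1.86 -0.34  1.05 -0.17]
-0.93 [0.487, -0.284, 0.2] [-0.15  0.52  0.75  1.96 -0.47  0.85 -0.07]
-0.93 [0.539, -0.102, 0.215] [-0.62  0.53  0.92  1.99 -0.55  0.89 -0.33]
-0.93 [0.54, 0.316, 0.34] [-1.05  0.4   0.57  1.67 -0.23  1.14 -1.35]
```

```bash
python3 - <<'E'
from h import *
a=np.radians(116.3)-np.pi
S=lambda t:(lambda s:print(t,round(s["time"],2),s["tcp_pos"],"op",s["opening"],"gf",s["gripper_force"],"F",np.round(s["force"],1)))(env.get_state())
env.reach([.487,-.284,.31],qz(a));S("above")
print(env.movel([.487,-.284,.203],velocity=.1,stop_force=8));S("down")
env.grip(.047,20);S("grip")
print(env.movel([.487,-.284,.33],velocity=.08));S("up")
for n in("top","side"):
    i,d=camera(n);np.savez(f"pics/{n}1.npz",i=i,d=d)
    if n=="side": cv2.imwrite("pics/s1.png",cv2.resize(i[200:460,180:460],None,fx=2,fy=2))
E
```

```text
above 3.39 [ 0.48754842 -0.2832641   0.30988744] op 0.08547394861627257 gf 0.0 F [ 0.8 -0.3  0.3]
False
down 4.61 [ 0.48732002 -0.28426491  0.20359832] op 0.08520678113306394 gf 0.0 F [-0.6 -0.9  0.9]
grip 5.17 [ 0.48883747 -0.28512051  0.20577314] op 0.05344720116411252 gf 17.50501432456076 F [-1.7  2.2 18.7]
False
up 6.92 [ 0.48683669 -0.28386505  0.32954327] op 0.04683195845505803 gf 3.4060184948612005 F [-0.6  0.4 -1. ]
```

View pics/s1.png

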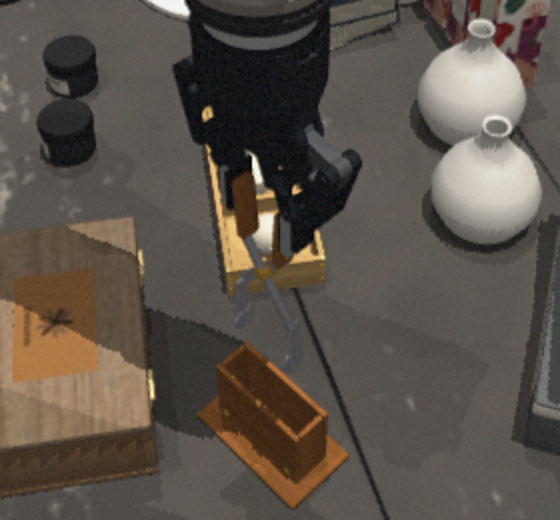

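Tongs hang clear above the stand; tips are around crop (243,310) and (292,355). I'll measure tip height and lateral offset from the depth.

```bash
python3 - <<'E'
from h import *
a=np.radians(116.3);ey=np.array([np.cos(a),np.sin(a)]);ex=np.array([np.sin(a),-np.cos(a)])
for n in("side","top"):
    z=np.load(f"pics/{n}1.npz");P=cloud(n,z["d"].astype(float));r=P[...,:2]-[.487,-.284]
    h=cv2.cvtColor(z["i"],cv2.COLOR_BGR2HSV)
    k=(z["d"]>0)&(np.hypot(r[...,0],r[...,1])<.05)&(P[...,2]>.09)&(P[...,2]<.262)
    if n=="top": k&=P[...,2]<.2
    print(n,k.sum())
    for lo in np.arange(.11,.26,.01):
        q=k&(P[...,2]>=lo)&(P[...,2]<lo+.01)
        if q.sum()>3:
            Y=r[q]@ey*1000;X=r[q]@ex*1000;print(round(lo,3),q.sum(),"y",Y.min().round(1),Y.max().round(1),"x",X.min().round(1),np.median(X).round(1),X.max().round(1))
    b=k&(h[...,0]>18)&(h[...,0]<35)&(h[...,1]>130)
    if b.any(): print("brass",b.sum(),P[b].mean(0).round(4),P[b].min(0).round(4),P[b].max(0).round(4))
    print("zmin",np.sort(P[k][:,2])[:5].round(4))
E
```

```text
side 881
0.12 4 y -27.1 25.9 x -6.0 -3.6 -0.9
0.13 68 y -30.2 26.1 x -10.3 -2.8 8.8
0.14 95 y -30.7 28.8 x -10.7 -2.8 8.6
0.15 52 y -30.2 28.3 x -5.9 -1.8 3.8
0.16 49 y -29.2 27.7 x -6.3 -1.8 4.5
0.17 50 y -28.8 27.6 x -6.1 -2.0 3.8
0.18 73 y -29.0 30.6 x -6.2 -2.5 3.4
0.19 64 y -23.9 23.8 x -6.4 -4.0 2.5
0.2 43 y -16.1 15.0 x -6.2 -4.4 0.7
0.21 75 y -8.7 8.2 x -7.8 -4.1 5.5
0.22 59 y -8.0 15.8 x -7.3 -3.7 5.6
0.23 49 y -19.4 16.3 x -7.4 -4.6 4.9
0.24 97 y -21.0 20.7 x -9.1 -5.0 7.3
0.25 86 y -21.4 22.3 x -9.0 -5.4 6.6
0.26 17 y -29.3 24.6 x -8.3 -5.9 7.6
brass 51 [ 0.4841 -0.2867  0.2173] [ 0.479  -0.2911  0.2119] [ 0.4935 -0.2764  0.2217]
zmin [0.1274 0.1284 0.1286 0.1293 0.1302]
top 116
0.13 22 y -28.6 32.0 x -10.1 2.3 8.9
0.14 23 y -29.2 31.4 x -8.0 1.8 8.1
0.15 13 y -25.5 30.5 x -4.2 0.4 4.0
0.16 13 y -25.1 30.3 x -3.8 1.1 4.1
0.17 14 y -25.4 29.3 x -5.0 -1.3 3.0
0.18 17 y -25.5 30.4 x -1.8 3.2 5.1
0.19 14 y 12.6 24.3 x -0.2 3.0 4.9
zmin [0.1312 0.1319 0.1329 0.1332 0.1342]
```

```bash
python3 - <<'E'
from h import *
a=np.radians(126.8)-np.pi
S=lambda t:(lambda s:print(t,round(s["time"],2),s["tcp_pos"],"op",s["opening"],"gf",s["gripper_force"],"F",np.round(s["force"],1)))(env.get_state())
b=[.5392,-.102]
env.movel(b+[.33],velocity=.1,rot=qz(a));S("over")
print(env.movel(b+[.25],velocity=.08,stop_force=6));S("mid")
for n in("top","side"):
    i,d=camera(n);np.savez(f"pics/{n}2.npz",i=i,d=d)
    if n=="side": cv2.imwrite("pics/s2.png",cv2.resize(i[180:400,220:420],None,fx=3,fy=2.7))
E
```

```text
over 9.06 [ 0.53902582 -0.10255223  0.33003651] op 0.0474051161463334 gf 3.4063427505316213 F [-0.4  0.6 -1.1]
False
mid 10.21 [ 0.53953537 -0.1021621   0.25050326] op 0.047247856561169366 gf 3.4069458878366277 F [ 0.1 -0.  -0.4]
```

View pics/s2.png

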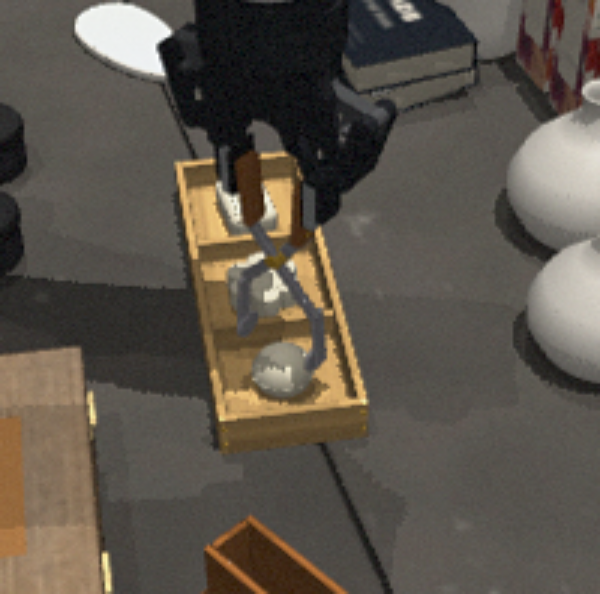

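Tips straddle the ball from above (crop ball 283,370; tips 247,325 and 315,358). Descend, close, and lift.

```bash
python3 - <<'E'
from h import *
S=lambda t:(lambda s:print(t,round(s["time"],2),s["tcp_pos"],"op",s["opening"],"gf",s["gripper_force"],"F",np.round(s["force"],1)))(env.get_state())
b=[.5392,-.102]
hit=env.movel(b+[.2195],velocity=.05,stop_force=5);print(hit);S("low")
if not hit:
    env.grip(.028,25);env.dwell(.4);S("closed")
    env.movel(b+[.33],velocity=.06);env.dwell(.2);S("up")
for n in("top","side"):
    i,d=camera(n);np.savez(f"pics/{n}3.npz",i=i,d=d)
    if n=="side": cv2.imwrite("pics/s3.png",cv2.resize(i[150:390,200:440],None,fx=2.5,fy=2.5))
E
```

```text
False
low 11.07 [ 0.53930987 -0.10216945  0.21955344] op 0.04713332720771968 gf 3.40712833130965 F [ 0.  -0.1 -0.5]
closed 11.72 [ 0.53995492 -0.10243355  0.22047632] op 0.03635597094513313 gf 24.981781840324402 F [-0.5  0.1  5.7]
up 13.92 [ 0.5391298  -0.10199936  0.32984659] op 0.03615470635269224 gf 25.13368785381317 F [ 0.3 -0.2 -0.1]
```

View pics/s3.png

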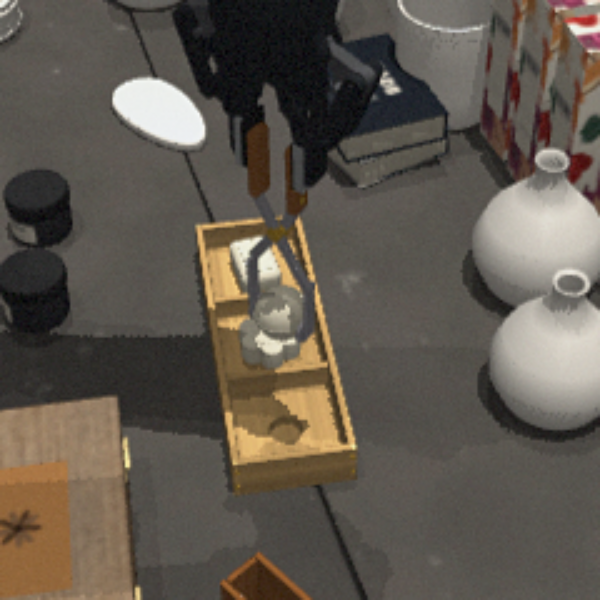

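Ball is held between the tips (crop 278,312), its cell is empty. Move over the dish.

```bash
python3 - <<'E'
from h import *
S=lambda t:(lambda s:print(t,round(s["time"],2),s["tcp_pos"],"op",s["opening"],"gf",s["gripper_force"],"F",np.round(s["force"],1)))(env.get_state())
print(env.movel([.540,.316,.34],velocity=.08));env.dwell(.5);S("dish")
for n in("top","side"):
    i,d=camera(n);P=cloud(n,d.astype(float));h=cv2.cvtColor(i,cv2.COLOR_BGR2HSV)
    k=(d>0)&(P[...,2]>.115)&(P[...,2]<.185)&(np.hypot(P[...,0]-.54,P[...,1]-.316)<.05)
    kb=k&(h[...,2]>110)&(h[...,1]<70)
    for t,q in(("all",k),("light",kb)):
        if q.sum()>4: print(n,t,q.sum(),P[q].min(0).round(3),np.median(P[q],0).round(3),P[q].max(0).round(3))
    if n=="side": cv2.imwrite("pics/s4.png",cv2.resize(i[60:300,150:390],None,fx=2.5,fy=2.5))
E
```

```text
False
dish 19.89 [0.53999346 0.3160205  0.33999434] op 0.036084424410357335 gf 25.136097371578217 F [-0.2 -0.1 -1.8]
top all 278 [0.52  0.292 0.138] [0.536 0.312 0.157] [0.559 0.337 0.185]
top light 196 [0.52  0.293 0.138] [0.536 0.312 0.158] [0.559 0.332 0.185]
side all 333 [0.52  0.291 0.131] [0.537 0.304 0.157] [0.557 0.338 0.185]
side light 86 [0.524 0.295 0.146] [0.537 0.305 0.159] [0.552 0.323 0.166]
```

View pics/s4.png

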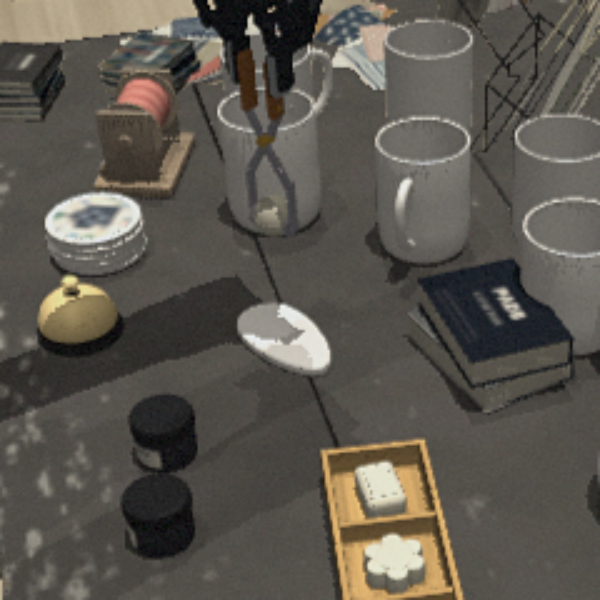

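The ball hangs in the closed tips (crop 268,212). Its centre is about (0.539, 0.314, 0.147), within a few mm of the dish's middle, and the other soaps and the jars are where they were.

```bash
python3 -c "
from h import *
env.dwell(.5);print(job.job_done())"
```

```text
the job is handed in; nothing more can be done
None
```

I handed the job in at about 20 s of the 54 s allowed, with the ball held still in the closed tongs roughly 0.15 m above the table, within about 3 mm of the dish's middle; the other soaps and the stock looked undisturbed in the last picture.

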